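# Rack the salvaged capacitors by height

### The job

Lift the steel retaining bar straight up out of its two brackets on the capacitor rack, keeping it level, and lay it in the long cream tray with its grip upward. Then stand the four capacitors upright on the rack's coloured discs, one centred on each, in order of height: the tallest on the red disc, stepping down along the row to the shortest on the black disc. Do not knock any capacitor over on the way.

Things in the scene. Friction and masses are not known exactly. Their poses are not given: they have to be found in the camera images.
- cap_green: the tallest capacitor, loose: an upright can 35 mm in diameter with its sleeve green, 96 mm tall in all; the sleeve ends 90 mm up, above it stand only two small brass terminals 6 mm high. White stripe down one side. Origin: centre of its underside, z up along the can. 0.05 to 0.19 kg.
- cap_blue: the second tallest capacitor, loose: an upright can 35 mm in diameter with its sleeve blue, 79 mm tall in all; the sleeve ends 73 mm up, above it stand only two small brass terminals 6 mm high. White stripe down one side. Origin: centre of its underside, z up along the can. 0.05 to 0.19 kg.
- cap_orange: the third tallest capacitor, loose: an upright can 35 mm in diameter with its sleeve orange, 62 mm tall in all; the sleeve ends 56 mm up, above it stand only two small brass terminals 6 mm high. White stripe down one side. Origin: centre of its underside, z up along the can. 0.05 to 0.19 kg.
- cap_purple: the shortest capacitor, loose: an upright can 35 mm in diameter with its sleeve purple, 45 mm tall in all; the sleeve ends 39 mm up, above it stand only two small brass terminals 6 mm high. White stripe down one side. Origin: centre of its underside, z up along the can. 0.05 to 0.19 kg.
- disc_red: the red end disc of a straight row of four, 70 mm apart centre to centre, at either end of the row: place of the tallest capacitor. Each is a disc 52 mm in diameter and 3 mm thick, fixed on the flat brown rack board. Origin: centre of its underside, 12 mm above the bench, so a capacitor standing on it has its underside 15 mm above the bench.
- disc_yellow: the yellow disc, one of the two in the middle of the row; it may be the one next to the red or the one next to the black disc. A disc 52 mm in diameter and 3 mm thick, fixed on the flat brown rack board. Origin: centre of its underside, 12 mm above the bench, so a capacitor standing on it has its underside 15 mm above the bench.
- disc_white: the white disc, the other one in the middle of the row. A disc 52 mm in diameter and 3 mm thick, fixed on the flat brown rack board. Origin: centre of its underside, 12 mm above the bench, so a capacitor standing on it has its underside 15 mm above the bench.
- disc_black: the black disc, at the other end of the row from the red one: place of the shortest capacitor. A disc 52 mm in diameter and 3 mm thick, fixed on the flat brown rack board. Origin: centre of its underside, 12 mm above the bench, so a capacitor standing on it has its underside 15 mm above the bench.
- bar: loose steel bar 330 mm long (y), 14 wide (x), 14 tall; on its middle a black grip 14 wide (x), 44 long (y), from 14 to 50 mm above the underside. Origin: centre of underside. Starts over the discs, underside 45 mm above the bench, in two U brackets 150 mm either side of the row's middle; their cheeks, 20 mm apart (34 outside), rise to 67 mm above the bench. 0.17 to 0.27 kg.
- tray: the long shallow cream tray, fixed on the bench: 380 mm long (its y axis), 90 mm wide (x), walls 4 mm thick and 15 mm tall in all; inside 372 by 82 mm, floor about 4 mm thick. Origin: centre of its underside.
Mind the look-alikes: they are no part of the job. Leave any pink look-alike of the cap_blue alone.

How it is judged:
By the outcome, as a careful person would: the job done as asked, in the order asked, and still so for the second after the job is handed in, with the robot touching nothing.
It also fails if it takes over 141 s, if anything falls off the work surface, if the arm or the gripper's body presses on something with over 40 N, if the wrist force passes 120 N, or if a joint passes its speed limit or range.

### The arm

A 7-joint arm with a two-finger parallel gripper is mounted at the origin on the work surface. World frame = base frame: x ahead of the robot, y to its left, z up, the work surface at z = 0. Lengths are in m, angles in rad, forces in N, time in s.
With the tool pointing down it reaches from about 0.425 to 0.925 m from the base axis. Payload 6.8 kg.
Tool frame: the origin (TCP) lies at the very end of the fingers, on their centre line; the grasp point (between the pads) lies 19 mm behind it; z points along the fingers, y is the line along which they close (so a half turn about z gives the same grasp; the last joint's range is limited). The gripper opens to 85 mm and grips with 20 to 120 N. Pads are 22 mm wide; open, the fingers measure 114 mm over their backs; the gripper's body (76 mm by 85 mm) begins 54 mm behind the grasp point. The pads swing forward as they close: fully open they stand 13 mm farther back than shut.
Start: joints at [1.017, 0.477, 0.022, 1.555, -0.011, 1.109, -0.083], TCP at [0.291, -0.609, 0.231] pointing down, gripper open.
Joint ranges: [-2.96, 2.96], [-0.34, 2.1], [-1.41, 1.46], [0.24, 2.44], [-1.37, 4.51], [0.17, 1.92], [-2.96, 2.96]. Speed limits (rad/s): [2.39, 2.39, 3.14, 3.14, 3.14, 3.14, 3.14].

### API

Orientations are given as a rotation vector (axis times angle).
In Python, from station import arm, optics gives the robot as it stands.
- The arm moves only by the shell command python3 -m inch 'ROWS' [FORCE]. ROWS is text: rows parted by semicolons, each of 7 numbers parted by spaces: the opening, from 0 (shut) to 1 (fully open), then the shift along the world's x, y, z in mm, then the turn, a rotation vector about the world's x, y, z in degrees. A call has exactly 5 rows; each row shifts and turns the commanded pose from where the row before left it; what a row does not reach is not made up. A row lasts 1/12 s, in which the tool goes at most 41.7 mm and 7.16 degrees, less where a joint would pass 70% of its speed; a pose out of reach is approached as far as the arm can. A call is refused whole if a number of a shift passes 41.7 or a number of a turn 7.16, either way. A call with a gripper value outside its range is refused whole. The fingers move at their own pace and stop on an object; FORCE is the grip in N (left out, the last holds). Time passes only in rows, so rows that do not move let the fingers close, or fill a call up. It gives the time, the measured TCP pose, the force, the opening and the grip force at its end, in the units of the state.
- arm.state(): the state, without advancing time (a new reading comes with each control period).
- optics.capture(name): name is "side" or "top" or "wrist"; returns a dict with "img" (400x640x3 uint8, red, green, blue), "mtx" (3x3 intrinsics, pixels), "R" (3x3) and "t" (3): a world point X has camera coordinates R X + t; the wrist camera has in their place "mount" (4x4, takes a point from camera to tool coordinates, whose origin is the TCP and whose axes are the flange's). Camera axes: x right, y down, z forward; pixel columns grow to the right and rows downward; lengths in m; the calibration is good to about 2 mm. A picture is of the moment at which its call begins: read the wrist's pose just before it. There is no depth.
- arm.finish_job(): hands the job in; it is judged then, once.
The state is a dict: "t": time; "joints": joint angles; "dq": joint speeds; "effort": joint torques, N m; "tcp_pos": TCP position; "ee_rot": TCP orientation; "contact_force": force on the tool from outside, world axes, zero at the start; "ft_torque": the same for the moment, N m; "gripper_width": opening from 0.0 (shut) to 1.0 (fully open); "grip_force": force on a finger pad.
Only numpy, scipy, OpenCV 4.12 (cv2) and the standard library are available. Lean on these libraries where they do the work, as an engineer would, in place of code of your own. Each camera call takes 0.05 s, during which the arm holds its last target. There are 200 camera calls.

## Working session

There is one attempt and no reset: what is moved stays moved. The work goes in short steps, Python scripts to look and compute and a shell command to move; the robot and the scene stay as the last step left them, time stands still between calls to the robot, and variables do not carry over. Pictures are saved under pics/ and viewed, at most 14 in all, crops included, and the job is handed in when it is done.

```bash
mkdir -p pics; ls; python3 - <<'E'
from station import arm, optics
import cv2,numpy as np
np.set_printoptions(precision=4,suppress=True)
for n in ("top","side"):
    c=optics.capture(n); cv2.imwrite(f"pics/{n}0.png",c["img"][:,:,::-1]); print(n,c["mtx"],c["R"],c["t"])
    np.savez(f"{n}0.npz",**c)
s=arm.state();print(s)
print(optics.capture("wrist")["mount"])
E
```

```text
pics
top [[441.8574   0.     323.7452]
 [  0.     441.8574 196.4509]
 [  0.       0.       1.    ]] [[ 0.0034 -0.9997 -0.0223]
 [-0.997  -0.0016 -0.0777]
 [ 0.0776  0.0225 -0.9967]] [-0.0319  0.5486  1.0748]
side [[373.216    0.     318.1535]
 [  0.     373.216  199.1703]
 [  0.       0.       1.    ]] [[-0.9169 -0.3989  0.0123]
 [-0.212   0.4608 -0.8618]
 [ 0.3381 -0.7928 -0.5071]] [0.4827 0.1899 0.5754]
{'t': 0.1, 'joints': array([ 1.0169,  0.4777,  0.0224,  1.5563, -0.0115,  1.1093, -0.0831]), 'dq': array([ 0.0007, -0.0017,  0.0011, -0.003 ,  0.0009,  0.0001, -0.0008]), 'effort': array([  0.0047, -59.7758,   1.614 , -28.1955,   0.0129,   0.005 ,
         0.    ]), 'tcp_pos': array([ 0.2908, -0.6086,  0.2304]), 'ee_rot': array([-3.0623, -0.6942,  0.0008]), 'contact_force': array([-0.2091,  0.3315,  0.1761]), 'ft_torque': array([-0.017 ,  0.0088,  0.0067]), 'grip_force': 0.0, 'gripper_width': 1.0001351779921823}
[[ 0.     -0.954  -0.2997  0.0754]
 [ 1.      0.0003 -0.0011 -0.0002]
 [ 0.0011 -0.2997  0.954  -0.143 ]
 [ 0.      0.      0.      1.    ]]
```

View pics/top0.png

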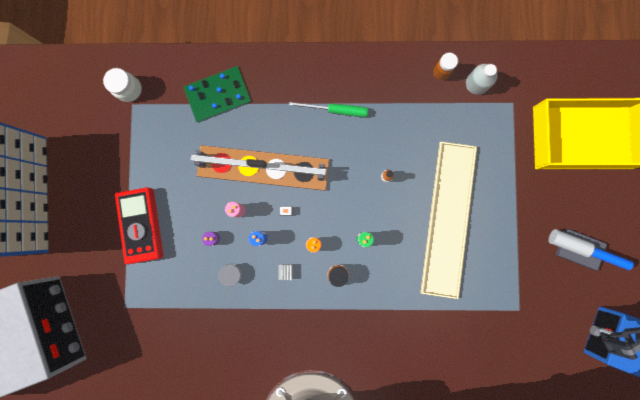

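View pics/side0.png

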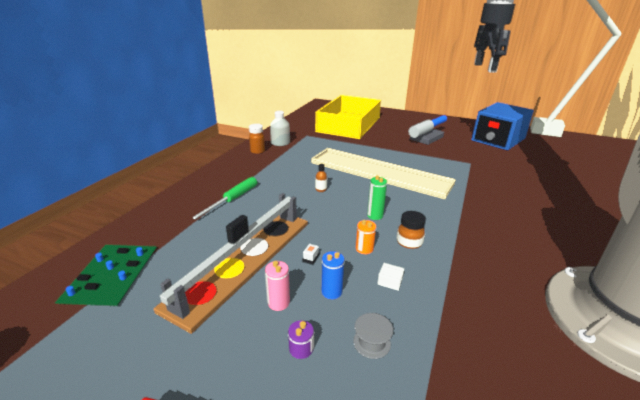

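The top view shows the rack at upper left: red (222,163), yellow (249,166), white (276,169), black (303,172). The bar lies over them with its grip near (256,163). The caps are purple (210,239), blue (258,239), orange (314,245) and green (366,240), with the pink decoy at (233,210). The tray is centred near (449,220). The side view agrees: yellow is next to red.

```bash
cat > h.py <<'E'
import cv2,numpy as np
from scipy.optimize import least_squares
np.set_printoptions(precision=4,suppress=True)
H=dict(green=.090,blue=.073,orange=.056,purple=.039)
HUE=dict(green=(50,75),blue=(105,120),orange=(10,20),purple=(130,150))
def proj(c,P): 
    q=(np.atleast_2d(P)@c["R"].T+c["t"])@c["mtx"].T; return q[:,:2]/q[:,2:]
def back(c,uv,z):
    d=np.linalg.inv(c["mtx"]@c["R"])@np.array([*uv,1.]); o=-c["R"].T@c["t"]
    return o+d*(z-o[2])/d[2]
def cen(pts):
    m=cv2.moments(cv2.convexHull(np.float32(pts).reshape(-1,1,2))); return np.array([m["m10"],m["m01"]])/m["m00"]
def blob(c,lo,hi,roi=None,near=None):
    hsv=cv2.cvtColor(c["img"],cv2.COLOR_RGB2HSV); m=cv2.inRange(hsv,np.array(lo),np.array(hi))
    if roi: k=np.zeros_like(m); x0,y0,x1,y1=roi; k[y0:y1,x0:x1]=255; m&=k
    n,l,s,ce=cv2.connectedComponentsWithStats(m)
    if near is not None: i=1+np.argmin(np.where(s[1:,4]>25,np.linalg.norm(ce[1:]-near,axis=1),1e9))
    else: i=1+np.argmax(s[1:,4])
    ys,xs=np.nonzero(l==i); return np.c_[xs,ys],s[i]
def cyl(c,pts,h,z0=0,r=.0175):
    a=np.linspace(0,2*np.pi,40); f=lambda p:proj(c,[[p[0]+r*np.cos(t),p[1]+r*np.sin(t),z] for t in a for z in(z0,z0+h)])
    t=cen(pts); s=least_squares(lambda p:cen(f(p))-t,back(c,t,z0+h/2)[:2],diff_step=1e-3).x
    q=f(s); return s,q.max(0)-q.min(0)
E
python3 - <<'E'
from h import *
T=dict(np.load("top0.npz"));S=dict(np.load("side0.npz"))
near=dict(purple=((210,239),(301,340)),blue=((258,239),(332,276)),orange=((314,245),(366,238)),green=((366,240),(377,198)))
for n in H:
  for c,k in((T,0),(S,1)):
    u,v=near[n][k]; r=50 if k else 14
    p,s=blob(c,(HUE[n][0],110,40),(HUE[n][1],255,255),(u-r,v-r,u+r,v+r)); xy,sz=cyl(c,p,H[n]); print(n,k,xy,"obs",s[2:4],"mod",sz)
hsv=cv2.cvtColor(T["img"],cv2.COLOR_RGB2HSV)
print("hsv tray",hsv[220,449],"board",hsv[183,240],"bar",hsv[161,225],"mat",hsv[200,380])
for n,(u,v),lo,hi in(("red",(222,163),(0,150,80),(4,255,255)),("yel",(249,166),(24,150,100),(34,255,255)),("wh",(276,169),(0,0,200),(179,40,255))):
    m=cv2.inRange(hsv,np.array(lo),np.array(hi)); k=np.zeros_like(m);k[v-13:v+14,u-13:u+14]=255;m&=k
    ys,xs=np.nonzero(m);(c0,r)=cv2.minEnclosingCircle(np.float32(np.c_[xs,ys]));print(n,c0,r,back(T,c0,.015))
# tray
p,s=blob(T,(15,20,150),(40,120,255),(415,130,490,310)); rr=cv2.minAreaRect(np.float32(p)); b=cv2.boxPoints(rr)
W=np.array([back(T,q,.012) for q in b]);print("tray",rr,W.mean(0),W,[np.linalg.norm(W[i]-W[i-1]) for i in range(4)])
# grip (dark)
print("bar ends",back(T,(192,158),.059),back(T,(325,172),.059))
for k in ((T,(185,140,335,195),5),(S,(150,180,320,330),4)):
    x0,y0,x1,y1=k[1]; cv2.imwrite(f"pics/crop{k[2]}.png",cv2.resize(k[0]["img"][y0:y1,x0:x1,::-1],None,fx=k[2],fy=k[2],interpolation=cv2.INTER_CUBIC))
E
```

```text
green 0 [ 0.4447 -0.1297] obs [17 15] mod [17.2366 15.316 ]
green 1 [ 0.438 -0.106] obs [18 33] mod [20.758  45.2402]
blue 0 [0.4454 0.1293] obs [19 15] mod [19.4577 14.9247]
blue 1 [0.4463 0.1285] obs [24 49] mod [22.9481 48.8164]
orange 0 [ 0.4308 -0.0053] obs [15 14] mod [15.3597 15.0771]
orange 1 [ 0.4314 -0.0061] obs [20 34] mod [20.6907 34.6896]
purple 0 [0.444  0.2538] obs [14 14] mod [18.4486 14.4293]
purple 1 [0.4507 0.2373] obs [24 21] mod [25.1638 38.7544]
hsv tray [ 26  40 252] board [104  46 162] bar [105   7 229] mat [104  44 163]
red (220.83653259277344, 162.57211303710938) 9.883959770202637 [0.6344 0.2295 0.015 ]
yel (248.0, 165.5357208251953) 10.28537654876709 [0.6269 0.1605 0.015 ]
wh (277.5, 168.5) 11.768702507019043 [0.6194 0.086  0.015 ]
tray ((448.5666809082031, 219.6903076171875), (38.958465576171875, 154.24667358398438), 7.253195762634277) [ 0.4947 -0.3398  0.012 ] [[ 0.3111 -0.2655  0.012 ]
 [ 0.6902 -0.3192  0.012 ]
 [ 0.6776 -0.4152  0.012 ]
 [ 0.2998 -0.3592  0.012 ]] [np.float64(0.09437715032949712), np.float64(0.3829340077186562), np.float64(0.09681686432201973), np.float64(0.38191310728748257)]
bar ends [0.6388 0.2886 0.059 ] [ 0.6047 -0.0342  0.059 ]
```

View pics/crop5.png

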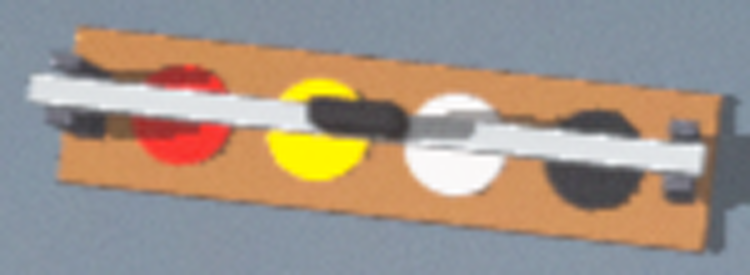

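The crop shows the bar ends at about (191,158) and (325.5,171.5) px, which matches the 330 mm length. The grip sits midway. Moving above the bar.

```bash
R='1 16.5 36.7 0 0 0 3;1 16.5 36.7 0 0 0 3;1 16.5 36.7 0 0 0 3;1 16.5 36.7 0 0 0 3;1 16.5 36.7 0 0 0 3'
python3 -m inch '1 16.5 36.7 0 0 0 3;1 16.5 36.7 0 0 0 3;1 16.5 36.7 0 0 0 3;1 16.5 36.7 0 0 0 3;1 16.5 36.7 0 0 0 3'
python3 -m inch '1 16.5 36.7 0 0 0 3;1 16.5 36.7 0 0 0 3;1 16.5 36.7 0 0 0 3;1 16.5 36.7 0 0 0 3;1 16.5 36.7 0 0 0 3'
python3 -m inch '1 16.5 36.7 0 0 0 3;1 16.5 36.7 0 0 0 3;1 16.5 36.7 0 0 0 3;1 16.5 36.7 0 0 0 3;1 16.5 36.7 0 0 0 3'
python3 -m inch '1 16.5 36.7 0 0 0 3;1 16.5 36.7 0 0 0 3;1 16.5 36.7 0 0 0 3;1 16.5 36.7 0 0 0 3;1 16.5 36.7 0 0 0 1.5'
python3 -m inch '1 0 0 0 0 0 0;1 0 0 0 0 0 0;1 0 0 0 0 0 0;1 0 0 0 0 0 0;1 0 0 0 0 0 0'
cat >> h.py <<'E'
from scipy.spatial.transform import Rotation as Rn
def wrist(name=None):
    from station import arm,optics
    s=arm.state(); c=optics.capture("wrist"); A=np.eye(4); A[:3,:3]=Rn.from_rotvec(s["ee_rot"]).as_matrix(); A[:3,3]=s["tcp_pos"]
    B=np.linalg.inv(A@c["mount"]); c["R"]=B[:3,:3]; c["t"]=B[:3,3]
    if name: cv2.imwrite(f"pics/{name}.png",c["img"][:,:,::-1])
    return c,s
def yaw(s):
    y=Rn.from_rotvec(s["ee_rot"]).as_matrix()[:,1]; return np.degrees(np.arctan2(y[1],y[0]))
E
python3 - <<'E'
from h import *
c,s=wrist("w1"); np.savez("w1.npz",**c); print(s["tcp_pos"],yaw(s),s["joints"],s["contact_force"])
E
```

```text
t: 0.57
tcp_pos: [0.3738, -0.4236, 0.2311]
ee_rot: [-2.945, -1.092, 0.0]
contact_force: [0.2, -0.1, 0.2]
gripper_width: 1.006
grip_force: 0.0
t: 0.98
tcp_pos: [0.4563, -0.2402, 0.2313]
ee_rot: [2.778, 1.467, -0.0]
contact_force: [0.9, -0.5, -0.2]
gripper_width: 0.999
grip_force: 0.0
t: 1.4
tcp_pos: [0.5388, -0.0568, 0.2313]
ee_rot: [2.563, 1.817, -0.0]
contact_force: [0.9, -0.4, 0.1]
gripper_width: 0.999
grip_force: 0.0
t: 1.82
tcp_pos: [0.6214, 0.1265, 0.231]
ee_rot: [-2.332, -2.106, 0.001]
contact_force: [0.8, 0.1, -0.5]
gripper_width: 1.0
grip_force: 0.0
t: 2.23
tcp_pos: [0.6209, 0.1228, 0.2312]
ee_rot: [2.336, 2.099, -0.002]
contact_force: [0.6, -1.3, 0.2]
gripper_width: 0.998
grip_force: 0.0
[0.6209 0.1228 0.2312] -6.114999467888431 [ 0.058   0.4517 -0.4797  1.6352  0.2279  1.1111 -0.5892] [ 0.5826 -1.3166  0.1839]
```

View pics/w1.png

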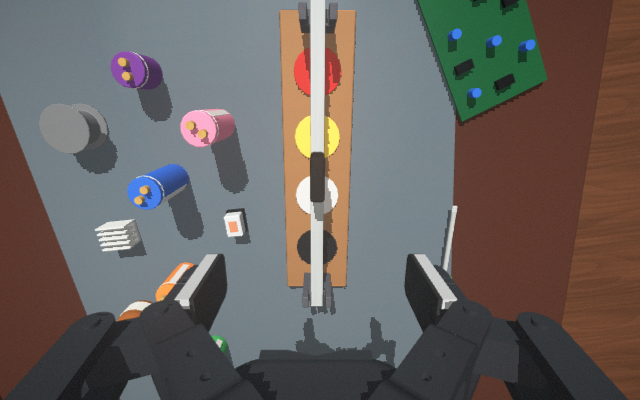

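The wrist view shows the bar along column ~317 with its grip at (311–324, 153–201). The caps, pink decoy and four discs are clear.

```bash
python3 - <<'E'
from h import *
c=dict(np.load("w1.npz"))
hsv=cv2.cvtColor(c["img"],cv2.COLOR_RGB2HSV)
print("gray col",hsv[145:210:2,317,2]); print("row165",hsv[165,304:332,2]); print("row60",hsv[60,304:332,2]); print("row270",hsv[270,304:332,2])
print("row20",hsv[40,304:332,2])
for uv,z in (((317.5,153),.095),((317.5,190),.095),((317.5,201),.095),((317.5,201),.059),((317.5,60),.059),((317,270),.059),((317,305),.059)): print(uv,z,back(c,uv,z))
for n,uv in (("red",(317,72)),("yel",(317,137)),("wh",(317,195)),("bl",(316,246))): print(n,back(c,uv,.015))
E
```

```text
gray col [229 229 230 195  74  74  75  77  75  77  76  73  72  73  72  70  74  75
  72  72  72  72  72  69  69  68  68  70  62 132 134 133 132]
row165 [199 201 201 200 201 187  67  70  73  74  74  75  73  76  74  73  76  74
  73  71  75 107 119 120 136 200 198 198]
row60 [236 150 150 150 150 152 168 230 228 229 227 225 227 229 229 229 229 230
 228 224 203 137 147 150 148 148 149 149]
row270 [186 188 188 188 187 187 189 211 219 219 218 217 219 220 220 219 218 215
 196 102 111 110 129 191 187 188 189 187]
row20 [117 116 119 119 117 122 168 230 227 226 227 225 225 228 227 228 228 228
 225 223 212 119 119 118 120 117 118 120]
(317.5, 153) 0.095 [0.625  0.1545 0.095 ]
(317.5, 190) 0.095 [0.6213 0.1198 0.095 ]
(317.5, 201) 0.095 [0.6202 0.109  0.095 ]
(317.5, 201) 0.059 [0.6191 0.0974 0.059 ]
(317.5, 60) 0.059 [0.6337 0.2359 0.059 ]
(317, 270) 0.059 [0.6098 0.0141 0.059 ]
(317, 305) 0.059 [ 0.6048 -0.0333  0.059 ]
red [0.6327 0.2293 0.015 ]
yel [0.6254 0.1603 0.015 ]
wh [0.6181 0.091  0.015 ]
bl [0.6096 0.0231 0.015 ]
```

```bash

python3 -m inch '1 0.7 3.5 -10 0 0 0;1 0.7 3.5 -35 0 0 0;0.7 0 0 -35 0 0 0;0.5 0 0 -30 0 0 0;0.5 0 0 -20 0 0 0'
python3 -m inch '0.5 0 0 -20 0 0 0;0.5 0 0 -10 0 0 0;0.5 0 0 -6 0 0 0;0.5 0 0 0 0 0 0;0.5 0 0 0 0 0 0'
python3 - <<'E'
from h import *
c,s=wrist("w2"); print(s["tcp_pos"],yaw(s),s["joints"],s["contact_force"])
E
```

```text
t: 2.7
tcp_pos: [0.6205, 0.1309, 0.0975]
ee_rot: [-2.333, -2.101, 0.006]
contact_force: [0.2, 0.3, 0.9]
gripper_width: 0.604
grip_force: 0.0
t: 3.12
tcp_pos: [0.6229, 0.1321, 0.066]
ee_rot: [2.334, 2.103, 0.001]
contact_force: [0.1, -0.2, 0.2]
gripper_width: 0.505
grip_force: 0.0
[0.6229 0.1321 0.066 ] -5.968652252251951 [-0.001   0.6389 -0.4231  1.7529  0.3409  0.822  -0.6887] [ 0.0873 -0.2485  0.2474]
```

View pics/w2.png

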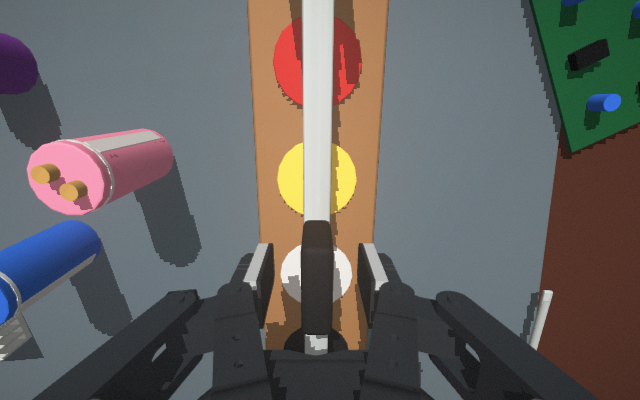

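The fingers straddle the grip symmetrically (columns 302–332), so I close here.

```bash

python3 -m inch '0 0 0 -2 0 0 0;0 0 0 0 0 0 0;0 0 0 0 0 0 0;0 0 0 0 0 0 0;0 0 0 0 0 0 0' 80
python3 -m inch '0 0 0 0 0 0 0;0 0 0 0 0 0 0;0 0 0 0 0 0 0;0 0 0 0 0 0 0;0 0 0 2 0 0 0'
python3 -m inch '0 0 0 4 0 0 0;0 0 0 4 0 0 0;0 0 0 6 0 0 0;0 0 0 6 0 0 0;0 0 0 10 0 0 0'
python3 - <<'E'
from h import *
c,s=wrist("w3"); print(s["tcp_pos"],yaw(s),s["contact_force"],s["ft_torque"])
from station import optics
c=optics.capture("side"); cv2.imwrite("pics/side1.png",c["img"][:,:,::-1])
E
```

```text
t: 3.58
tcp_pos: [0.623, 0.1321, 0.0642]
ee_rot: [2.334, 2.102, 0.002]
contact_force: [-1.5, -0.0, 5.6]
gripper_width: 0.149
grip_force: 78.8
t: 4.0
tcp_pos: [0.6224, 0.1319, 0.0653]
ee_rot: [-2.334, -2.103, 0.0]
contact_force: [-0.6, 0.5, -2.3]
gripper_width: 0.151
grip_force: 77.8
t: 4.42
tcp_pos: [0.6219, 0.1318, 0.0954]
ee_rot: [-2.333, -2.103, 0.002]
contact_force: [-0.7, 0.9, -1.1]
gripper_width: 0.153
grip_force: 77.9
[0.6219 0.1318 0.0954] -5.9545429024944045 [-0.6669  0.8851 -1.1182] [0.0077 0.0155 0.0286]
```

View pics/side1.png

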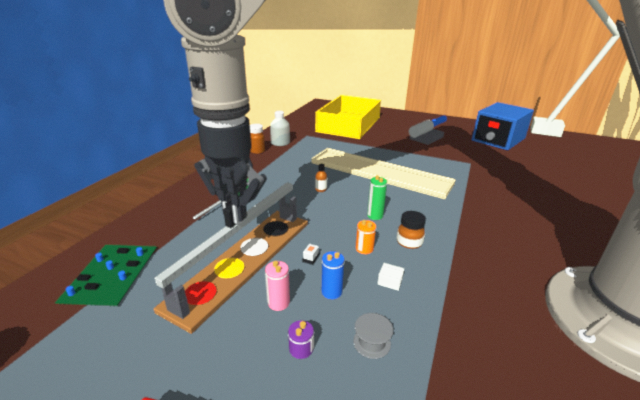

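The bar is level and clear of the brackets. I raise it, carry it over and turn −92.3°.

```bash

python3 -m inch '0 0 0 15 0 0 0;0 0 0 25 0 0 0;0 0 0 30 0 0 0;0 0 0 30 0 0 0;0 0 0 25 0 0 0'
python3 -m inch '0 -4 -15 0 0 0 -3;0 -8 -30 0 0 0 -6;0 -9 -33 0 0 0 -6.5;0 -9 -33 0 0 0 -6.5;0 -9 -33 0 0 0 -6.5'
python3 -m inch '0 -9 -33 0 0 0 -6.5;0 -9 -33 0 0 0 -6.5;0 -9 -33 0 0 0 -6.5;0 -9 -33 0 0 0 -6.5;0 -9 -33 0 0 0 -6.5'
python3 -m inch '0 -9 -33 0 0 0 -6.5;0 -9 -33 0 0 0 -6.5;0 -9 -33 0 0 0 -6.5;0 -9 -33 0 0 0 -6.5;0 -8 -31 0 0 0 -5.3'
python3 -m inch '0 0 -10 0 0 0 0;0 0 0 0 0 0 0;0 0 0 0 0 0 0;0 0 0 0 0 0 0;0 0 0 0 0 0 0'
python3 - <<'E'
from h import *
c,s=wrist("w4"); print(s["tcp_pos"],yaw(s),s["joints"],s["contact_force"])
from station import optics
c=optics.capture("top"); cv2.imwrite("pics/top1.png",c["img"][:,:,::-1]); np.savez("top1.npz",**c)
for n,(u,v),lo,hi in(("red",(222,163),(0,150,80),(4,255,255)),("yel",(249,166),(24,150,100),(34,255,255)),("wh",(276,169),(0,0,200),(179,40,255)),("bl",(303,172),(0,0,0),(179,255,90))):
    m=cv2.inRange(cv2.cvtColor(c["img"],cv2.COLOR_RGB2HSV),np.array(lo),np.array(hi)); k=np.zeros_like(m);k[v-12:v+13,u-12:u+13]=255;m&=k
    ys,xs=np.nonzero(m);(c0,r)=cv2.minEnclosingCircle(np.float32(np.c_[xs,ys]));print(n,c0,r,back(c,c0,.015),back(c,cen(np.c_[xs,ys]),.015))
E
```

```text
t: 4.93
tcp_pos: [0.6227, 0.1322, 0.2226]
ee_rot: [2.333, 2.103, 0.002]
contact_force: [1.3, 0.5, -1.5]
gripper_width: 0.153
grip_force: 78.0
t: 5.35
tcp_pos: [0.5823, -0.0139, 0.2198]
ee_rot: [2.784, 1.455, -0.001]
contact_force: [0.3, -0.3, -2.4]
gripper_width: 0.15
grip_force: 78.2
t: 5.77
tcp_pos: [0.5371, -0.1788, 0.22]
ee_rot: [-3.08, -0.617, 0.001]
contact_force: [-0.4, -0.1, -2.9]
gripper_width: 0.154
grip_force: 78.2
t: 6.18
tcp_pos: [0.4928, -0.3421, 0.2199]
ee_rot: [3.132, -0.238, -0.001]
contact_force: [0.5, -1.5, -3.0]
gripper_width: 0.152
grip_force: 78.2
t: 6.6
tcp_pos: [0.495, -0.3482, 0.2201]
ee_rot: [-3.133, 0.222, 0.0]
contact_force: [0.2, 0.1, -1.2]
gripper_width: 0.15
grip_force: 78.2
[ 0.495  -0.3482  0.2201] -98.09446506435916 [ 0.5246  0.3741 -0.0185  1.7396  0.0069  1.0285 -1.2082] [ 0.1978  0.1487 -1.1779]
red (221.0500030517578, 162.5) 10.062527656555176 [0.6346 0.2289 0.015 ] [0.6344 0.2289 0.015 ]
yel (247.98130798339844, 165.4158935546875) 10.346680641174316 [0.6272 0.1606 0.015 ] [0.6269 0.1602 0.015 ]
wh (275.8953552246094, 168.52325439453125) 10.212096214294434 [0.6193 0.0901 0.015 ] [0.6193 0.0901 0.015 ]
bl (303.79998779296875, 171.5) 9.481139183044434 [0.6118 0.0198 0.015 ] [0.6119 0.0201 0.015 ]
```

View pics/w4.png

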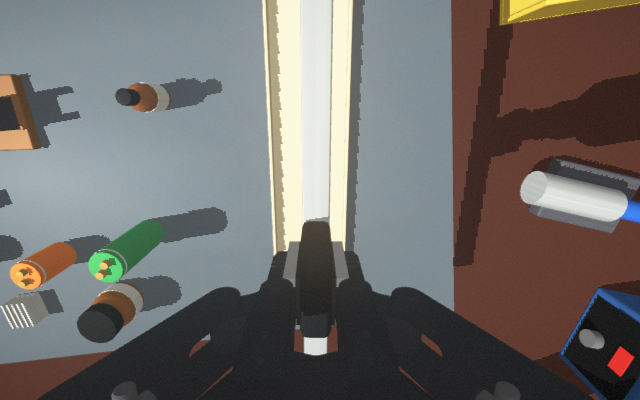

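The wrist view shows the bar parallel to the tray and about 8 mm off its centreline. I shift +8 mm in y and lower it.

```bash

python3 -m inch '0 0 4 -15 0 0 0;0 0 4 -30 0 0 0;0 0 0 -35 0 0 0;0 0 0 -35 0 0 0;0 0 0 -30 0 0 0'
python3 -m inch '0 0 0 -20 0 0 0;0 0 0 -10 0 0 0;0 0 0 -8 0 0 0;0 0 0 -4 0 0 0;0 0 0 -2 0 0 0'
python3 -m inch '0 0 0 -2 0 0 0;0 0 0 0 0 0 0;0 0 0 0 0 0 0;0 0 0 -1 0 0 0;0 0 0 -1 0 0 0'
python3 -m inch '0 0 0 -1 0 0 0;0 0 0 0 0 0 0;0 0 0 0 0 0 0;0 0 0 -1 0 0 0;0 0 0 0 0 0 0'
```

```text
t: 7.12
tcp_pos: [0.4945, -0.3408, 0.0736]
ee_rot: [-3.133, 0.224, 0.0]
contact_force: [0.2, -0.1, -2.1]
gripper_width: 0.15
grip_force: 78.3
t: 7.53
tcp_pos: [0.4952, -0.3422, 0.0318]
ee_rot: [3.133, -0.226, 0.002]
contact_force: [-0.2, -1.5, -2.0]
gripper_width: 0.151
grip_force: 78.3
t: 7.95
tcp_pos: [0.4948, -0.3423, 0.0278]
ee_rot: [3.133, -0.226, 0.002]
contact_force: [0.6, 0.0, -2.7]
gripper_width: 0.15
grip_force: 78.3
t: 8.37
tcp_pos: [0.4944, -0.342, 0.0252]
ee_rot: [-3.133, 0.226, 0.0]
contact_force: [-0.5, 0.5, -1.8]
gripper_width: 0.151
grip_force: 78.3
```

```bash

python3 -m inch '0 0 0 -1 0 0 0;0 0 0 0 0 0 0;0 0 0 0 0 0 0;0 0 0 0 0 0 0;0 0 0 0 0 0 0'
python3 -m inch '0 0 0 -1 0 0 0;0 0 0 0 0 0 0;0 0 0 0 0 0 0;0 0 0 0 0 0 0;0 0 0 0 0 0 0'
python3 -m inch '0 0 0 -0.5 0 0 0;0 0 0 0 0 0 0;0 0 0 0 0 0 0;0 0 0 0 0 0 0;0 0 0 0 0 0 0'
```

```text
t: 8.78
tcp_pos: [0.4944, -0.3421, 0.0243]
ee_rot: [3.133, -0.226, 0.0]
contact_force: [0.7, -0.5, -1.3]
gripper_width: 0.148
grip_force: 78.3
t: 9.2
tcp_pos: [0.4944, -0.342, 0.0233]
ee_rot: [3.133, -0.226, -0.0]
contact_force: [-1.0, -0.5, -1.2]
gripper_width: 0.15
grip_force: 78.6
t: 9.62
tcp_pos: [0.4945, -0.3421, 0.0232]
ee_rot: [3.133, -0.226, 0.0]
contact_force: [-2.3, 0.8, 4.5]
gripper_width: 0.15
grip_force: 79.3
```

```bash

python3 -m inch '0.3 0 0 0 0 0 0;0.3 0 0 0 0 0 0;0.3 0 0 0 0 0 0;0.3 0 0 2 0 0 0;0.3 0 0 8 0 0 0' 40
python3 -m inch '0.4 0 0 25 0 0 0;0.6 0 0 35 0 0 0;1 0 0 35 0 0 0;1 0 0 35 0 0 0;1 0 0 35 0 0 0'
python3 -m inch '1 -4 9 5 0 0 7;1 -4 10 5 0 0 7;1 -4 10 5 0 0 7;1 -4 10 5 0 0 7;1 -4 10 5 0 0 7'
python3 -m inch '1 -4 10 0 0 0 7.1;1 -4 10 0 0 0 7.1;1 -4 10 0 0 0 7.1;1 -4 10 0 0 0 7.1;1 -4 10 0 0 0 7.1'
python3 -m inch '1 -4 10 0 0 0 7.1;1 -3 10 0 0 0 7.1;1 -3 8 0 0 0 7.1;1 0 0 0 0 0 0;1 0 0 0 0 0 0'
python3 -m inch '1 0 0 0 0 0 0;1 0 0 0 0 0 0;1 0 0 0 0 0 0;1 0 0 0 0 0 0;1 0 0 0 0 0 0'
python3 - <<'E'
from h import *
from station import optics
c,s=wrist("w5"); np.savez("w5.npz",**c); print(s["tcp_pos"],yaw(s),s["joints"])
T=optics.capture("top"); np.savez("top2.npz",**T)
for n,xy in dict(green=(.4447,-.1297),blue=(.4454,.1293),orange=(.431,-.0055),purple=(.446,.25)).items(): print(n,proj(c,[*xy,0.]),proj(c,[*xy,H[n]]))
a=c["img"][:,:,::-1];b=cv2.resize(T["img"][100:320,380:520,::-1],None,fx=400/220,fy=400/220)
cv2.imwrite("pics/m5.png",cv2.resize(np.hstack([a,b]),(790,int(790*400/(640+b.shape[1])))))
E
```

```text
t: 10.03
tcp_pos: [0.4937, -0.3415, 0.0319]
ee_rot: [-3.132, 0.226, 0.003]
contact_force: [-0.4, -0.1, -0.4]
gripper_width: 0.299
grip_force: 0.0
t: 10.45
tcp_pos: [0.4942, -0.342, 0.2002]
ee_rot: [3.133, -0.226, 0.001]
contact_force: [0.2, -0.3, -0.7]
gripper_width: 0.941
grip_force: 0.0
t: 10.87
tcp_pos: [0.4741, -0.2926, 0.2238]
ee_rot: [3.054, 0.735, 0.001]
contact_force: [0.2, 1.0, 0.4]
gripper_width: 1.004
grip_force: 0.0
t: 11.28
tcp_pos: [0.4542, -0.2426, 0.2235]
ee_rot: [2.684, 1.631, 0.0]
contact_force: [-0.0, -0.0, 0.3]
gripper_width: 0.999
grip_force: 0.0
t: 11.7
tcp_pos: [0.4445, -0.2152, 0.2234]
ee_rot: [2.346, 2.088, 0.0]
contact_force: [0.4, 0.0, -0.3]
gripper_width: 1.001
grip_force: 0.0
t: 12.12
tcp_pos: [0.4445, -0.2153, 0.2228]
ee_rot: [-2.344, -2.092, 0.0]
contact_force: [-0.8, 0.6, 0.7]
gripper_width: 1.007
grip_force: 0.0
[ 0.4445 -0.2153  0.2228] -6.513594586956485 [ 0.6342  0.2112 -0.3523  1.9689  0.0874  0.976   0.1264]
green [[308.1502  93.9714]] [[305.6311  91.1986]]
blue [[ 273.3564 -216.3232]] [[ 258.5725 -327.3598]]
orange [[279.8089 -33.7488]] [[272.3158 -62.0979]]
purple [[ 249.6947 -430.5749]] [[ 237.1837 -531.4565]]
```

View pics/m5.png

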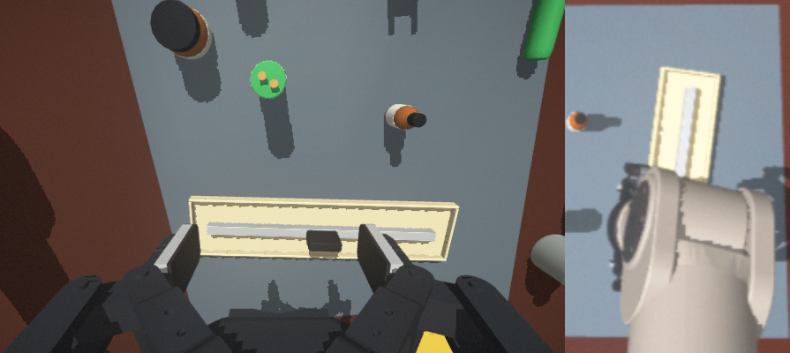

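The bar lies in the tray with its grip up, and the green can is seen at about (303,88) full-scale where I predicted (305,91). Refining the position.

```bash
python3 - <<'E'
from h import *
c=dict(np.load("w5.npz")); p,s=blob(c,(50,110,40),(75,255,255),(270,55,340,125)); print(s,cyl(c,p,.09))
print(cen(p), back(c,cen(p),.09))
E
```

```text
[ 284   68   40   44 1148] (array([ 0.443 , -0.1285]), array([41.3414, 43.846 ]))
[303.4953  89.4567] [ 0.4431 -0.1281  0.09  ]
```

```bash

python3 -m inch '0.8 -0.6 25 0 0 0 0;0.8 -0.6 35 0 0 0 0;0.8 0 27 0 0 0 0;0.8 0 0 -20 0 0 0;0.8 0 0 -30 0 0 0' 40
python3 -m inch '0.8 0 0 -35 0 0 0;0.8 0 0 -35 0 0 0;0.8 0 0 -30 0 0 0;0.8 0 0 -20 0 0 0;0.8 0 0 -12 0 0 0'
python3 -m inch '0.8 0 0 0 0 0 0;0.55 0 0 0 0 0 0;0.55 0 0 0 0 0 0;0.55 0 0 0 0 0 0;0.55 0 0 0 0 0 0'
python3 - <<'E'
from h import *
c,s=wrist("w6"); print(s["tcp_pos"],yaw(s),s["contact_force"])
E
```

```text
t: 12.63
tcp_pos: [0.4459, -0.1266, 0.1749]
ee_rot: [2.335, 2.093, 0.006]
contact_force: [1.2, -1.2, 0.2]
gripper_width: 0.799
grip_force: 0.0
t: 13.05
tcp_pos: [0.4418, -0.1277, 0.0383]
ee_rot: [-2.341, -2.091, 0.003]
contact_force: [-0.3, 0.5, -0.1]
gripper_width: 0.801
grip_force: 0.0
t: 13.47
tcp_pos: [0.4441, -0.1283, 0.0419]
ee_rot: [2.342, 2.091, 0.002]
contact_force: [0.1, 0.4, 0.1]
gripper_width: 0.55
grip_force: 0.0
[ 0.4441 -0.1283  0.0419] -6.472478431518474 [0.0782 0.4359 0.0754]
```

View pics/w6.png

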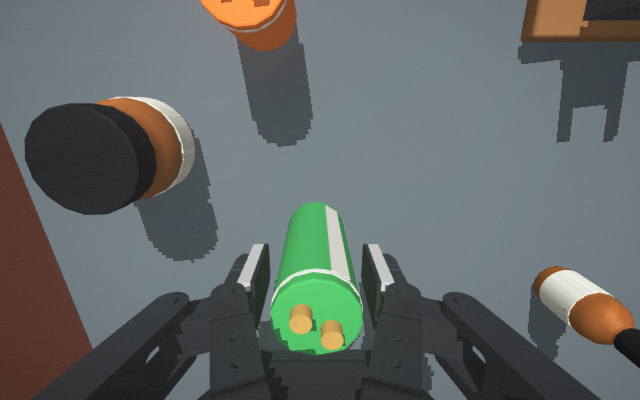

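The fingers straddle the green can, so I grip, lift and carry it to red.

```bash

python3 -m inch '0.2 0 0 0 0 0 0;0.2 0 0 0 0 0 0;0.2 0 0 0 0 0 0;0.2 0 0 0 0 0 0;0.2 0 0 0 0 0 0' 40
python3 -m inch '0.2 0 0 5 0 0 0;0.2 0 0 20 0 0 0;0.2 0 0 35 0 0 0;0.2 0 0 40 0 0 0;0.2 0 0 35 0 0 0'
python3 -m inch '0.2 8 15 0 0 0 0;0.2 15 28 0 0 0 0;0.2 18 34 0 0 0 0;0.2 18 34 0 0 0 0;0.2 18 34 0 0 0 0'
python3 -m inch '0.2 18 34 0 0 0 0;0.2 18 34 0 0 0 0;0.2 18 34 0 0 0 0;0.2 18 34 0 0 0 0;0.2 18 34 0 0 0 0'
python3 -m inch '0.2 15 28 0 0 0 0;0.2 8 14 0 0 0 0;0.2 0 0 0 0 0 0;0.2 0 0 0 0 0 0;0.2 0 0 0 0 0 0'
python3 - <<'E'
from h import *
from station import optics
c,s=wrist("w7"); np.savez("w7.npz",**c); print(s["tcp_pos"],yaw(s),s["contact_force"],s["gripper_width"])
E
```

```text
t: 13.93
tcp_pos: [0.4438, -0.1283, 0.0415]
ee_rot: [2.342, 2.092, 0.001]
contact_force: [-1.3, -0.5, 6.8]
gripper_width: 0.403
grip_force: 39.1
t: 14.35
tcp_pos: [0.4427, -0.1277, 0.1777]
ee_rot: [-2.342, -2.093, -0.0]
contact_force: [1.4, -0.8, -1.1]
gripper_width: 0.404
grip_force: 40.2
t: 14.77
tcp_pos: [0.5204, 0.0181, 0.1762]
ee_rot: [2.344, 2.091, -0.0]
contact_force: [1.2, -0.9, -1.1]
gripper_width: 0.398
grip_force: 40.4
t: 15.18
tcp_pos: [0.6104, 0.1883, 0.1757]
ee_rot: [-2.343, -2.092, 0.001]
contact_force: [1.2, -0.0, -1.0]
gripper_width: 0.401
grip_force: 40.4
t: 15.6
tcp_pos: [0.6328, 0.2276, 0.1754]
ee_rot: [2.344, 2.092, -0.003]
contact_force: [0.2, -1.4, -0.9]
gripper_width: 0.403
grip_force: 40.3
[0.6328 0.2276 0.1754] -6.497981836882906 [ 0.1953 -1.3751 -0.8778] 0.40261510847381077
```

View pics/w7.png

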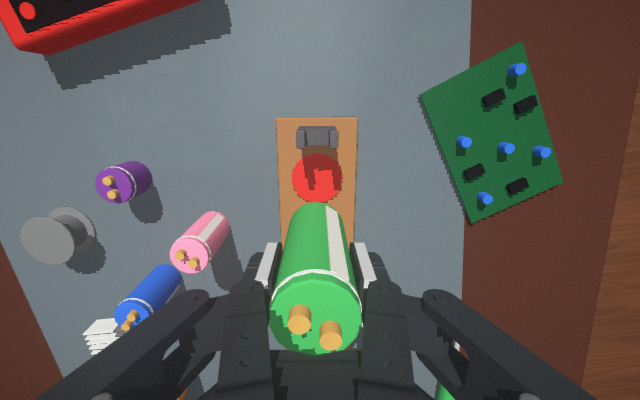

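The green can is held upright with the red disc visible beyond it at (317,178). The purple, blue and pink cans are visible at left. Refining from this view.

```bash
python3 - <<'E'
from h import *
c=dict(np.load("w7.npz"))
p,s=blob(c,(0,120,70),(6,255,255),(280,140,350,204)); print("red",s)
def disc(p0):
    a=np.linspace(0,2*np.pi,180); return proj(c,np.c_[p0[0]+.026*np.cos(a),p0[1]+.026*np.sin(a),0*a+.015])
def r(q):
    d=disc(q); return [d[:,0].min()-s[0]+.5,d[:,0].max()-(s[0]+s[2]-.5),d[:,1].min()-s[1]+.5]
f=least_squares(r,[.634,.229],diff_step=1e-4); print(f.x,f.fun)
for n,roi in (("purple",(80,150,160,210)),("blue",(110,255,190,335))):
    p,t=blob(c,(HUE[n][0]-6,90,30),(HUE[n][1]+6,255,255),roi); print(n,t,cyl(c,p,H[n]))
E
```

```text
red [ 292  153   51   50 1974]
[0.6332 0.2301] [-0.2101  0.2097  0.0103]
purple [ 95 168  39  35 849] (array([0.4322, 0.2474]), array([59.6966, 43.7046]))
blue [ 125  264   57   48 1393] (array([0.4568, 0.1411]), array([68.0119, 68.5701]))
```

```bash

python3 -m inch '0.2 0.7 2 -15 0 0 0;0.2 0 0 -30 0 0 0;0.2 0 0 -30 0 0 0;0.2 0 0 -20 0 0 0;0.2 0 0 -12 0 0 0' 40
python3 -m inch '0.2 0 0 -6 0 0 0;0.2 0 0 -3 0 0 0;0.2 0 0 0 0 0 0;0.2 0 0 0 0 0 0;0.2 0 0 0 0 0 0'
python3 -m inch '0.2 0 0 -1 0 0 0;0.2 0 0 0 0 0 0;0.2 0 0 0 0 0 0;0.2 0 0 -1 0 0 0;0.2 0 0 0 0 0 0'
python3 -m inch '0.2 0 0 0 0 0 0;0.2 0 0 0 0 0 0;0.2 0 0 -0.7 0 0 0;0.2 0 0 0 0 0 0;0.2 0 0 0 0 0 0'
```

```text
t: 16.07
tcp_pos: [0.6319, 0.2287, 0.0649]
ee_rot: [-2.343, -2.091, 0.008]
contact_force: [-0.8, -1.1, -1.3]
gripper_width: 0.397
grip_force: 40.3
t: 16.48
tcp_pos: [0.6349, 0.2314, 0.0613]
ee_rot: [2.343, 2.092, 0.004]
contact_force: [-0.3, 0.4, -0.9]
gripper_width: 0.401
grip_force: 40.3
t: 16.9
tcp_pos: [0.6339, 0.2309, 0.0577]
ee_rot: [2.343, 2.093, -0.0]
contact_force: [-0.9, -0.4, -1.8]
gripper_width: 0.395
grip_force: 40.3
t: 17.32
tcp_pos: [0.6339, 0.231, 0.057]
ee_rot: [-2.343, -2.093, 0.0]
contact_force: [0.4, 0.1, -1.7]
gripper_width: 0.397
grip_force: 40.3
```

```bash

python3 -m inch '0.2 -0.3 -1 0 0 0 0;0.2 0 0 -0.6 0 0 0;0.2 0 0 0 0 0 0;0.2 0 0 0 0 0 0;0.2 0 0 0 0 0 0'
python3 -m inch '0.45 0 0 -0.3 0 0 0;0.45 0 0 0 0 0 0;0.48 0 0 0 0 0 0;0.5 0 0 0 0 0 0;0.55 0 0 0 0 0 0'
python3 -m inch '0.7 0 0 0 0 0 0;0.7 0 0 20 0 0 0;0.7 0 0 35 0 0 0;0.8 0 0 40 0 0 0;0.8 0 0 40 0 0 0'
python3 -m inch '0.8 -12 -20 20 0 0 0;0.8 -20 -33 0 0 0 0;0.8 -20 -33 0 0 0 0;0.8 -20 -33 0 0 0 0;0.8 -20 -33 0 0 0 0'
python3 -m inch '0.8 -20 -25 0 0 0 0;0.8 -20 -10 0 0 0 0;0.8 -20 0 0 0 0 0;0.8 -20 0 0 0 0 0;0.8 -15 0 0 0 0 0'
python3 -m inch '0.8 0 0 0 0 0 0;0.8 0 0 0 0 0 0;0.8 0 0 0 0 0 0;0.8 0 0 0 0 0 0;0.8 0 0 0 0 0 0'
python3 - <<'E'
from h import *
from station import optics
c,s=wrist("w8"); np.savez("w8.npz",**c); print(s["tcp_pos"],yaw(s))
for n,xy in dict(blue=(.4454,.1293),purple=(.446,.252)).items(): print(n,proj(c,[*xy,0.]),proj(c,[*xy,H[n]]))
E
```

```text
t: 17.73
tcp_pos: [0.6337, 0.2298, 0.0567]
ee_rot: [2.343, 2.093, -0.0]
contact_force: [-0.9, -0.7, 0.2]
gripper_width: 0.401
grip_force: 40.4
t: 18.15
tcp_pos: [0.6337, 0.2301, 0.0562]
ee_rot: [-2.343, -2.093, -0.0]
contact_force: [0.2, -0.6, 1.5]
gripper_width: 0.546
grip_force: 0.0
t: 18.57
tcp_pos: [0.633, 0.2297, 0.1921]
ee_rot: [-2.342, -2.092, 0.002]
contact_force: [1.0, 0.3, 0.0]
gripper_width: 0.798
grip_force: 0.0
t: 18.98
tcp_pos: [0.5406, 0.0766, 0.2114]
ee_rot: [2.342, 2.093, 0.0]
contact_force: [1.3, -1.2, 0.1]
gripper_width: 0.801
grip_force: 0.0
t: 19.4
tcp_pos: [0.445, 0.0425, 0.2112]
ee_rot: [2.344, 2.092, -0.001]
contact_force: [-0.1, -0.8, 0.1]
gripper_width: 0.8
grip_force: 0.0
t: 19.82
tcp_pos: [0.4474, 0.0431, 0.2112]
ee_rot: [-2.343, -2.093, -0.001]
contact_force: [0.1, 0.0, 0.3]
gripper_width: 0.8
grip_force: 0.0
[0.4474 0.0431 0.2112] -6.459475397196678
blue [[305.8214  93.4653]] [[303.2262  91.0816]]
purple [[291.0691 -39.1955]] [[287.5645 -59.3515]]
```

View pics/w8.png

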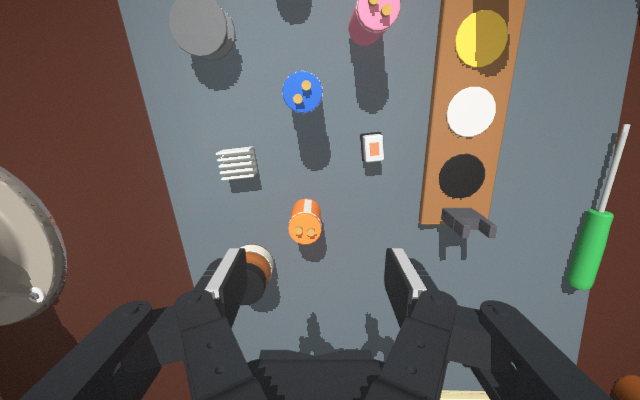

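Blue is at (303,92) and orange at (306,222). The yellow (482,40), white (471,111) and black (462,176) discs are all visible, so I measure them all from this view.

```bash
python3 - <<'E'
from h import *
c=dict(np.load("w8.npz"))
for n,roi in (("blue",(275,65,330,120)),("orange",(285,195,330,250))):
    p,t=blob(c,(HUE[n][0]-6,120,40),(HUE[n][1]+6,255,255),roi); print(n,t,cyl(c,p,H[n]))
hsv=cv2.cvtColor(c["img"],cv2.COLOR_RGB2HSV)
for n,roi,lo,hi in(("yel",(450,5,515,75),(20,150,80),(36,255,255)),("wh",(440,80,505,145),(0,0,190),(179,40,255)),("bl",(430,145,490,203),(0,0,0),(179,255,70))):
    p,t=blob(c,lo,hi,roi); print(n,t,back(c,cen(p),.0148))
E
```

```text
blue [ 282   71   40   42 1125] (array([0.4441, 0.1288]), array([40.4628, 42.8351]))
orange [ 289  199   33   46 1081] (array([ 0.4292, -0.0059]), array([33.3653, 46.8825]))
yel [ 455   10   53   58 2298] [0.6249 0.1608 0.0148]
wh [ 447   87   49   50 1896] [0.6175 0.0914 0.0148]
bl [ 439  155   45   43 1523] [0.6093 0.0216 0.0148]
```

```bash

python3 -m inch '0.7 -1.5 25 0 0 0 0;0.7 -1.5 35 0 0 0 0;0.7 0 26 0 0 0 0;0.7 0 0 -20 0 0 0;0.7 0 0 -30 0 0 0' 40
python3 -m inch '0.7 0 0 -35 0 0 0;0.7 0 0 -35 0 0 0;0.7 0 0 -30 0 0 0;0.7 0 0 -20 0 0 0;0.7 0 0 -8 0 0 0'
python3 -m inch '0.7 0 0 0 0 0 0;0.55 0 0 0 0 0 0;0.55 0 0 0 0 0 0;0.5 0 0 0 0 0 0;0.5 0 0 0 0 0 0'
python3 -m inch '0.2 0 0 0 0 0 0;0.2 0 0 0 0 0 0;0.2 0 0 0 0 0 0;0.2 0 0 0 0 0 0;0.2 0 0 0 0 0 0'
```

```text
t: 20.28
tcp_pos: [0.4462, 0.1322, 0.163]
ee_rot: [2.338, 2.095, 0.01]
contact_force: [0.5, -0.8, -0.2]
gripper_width: 0.701
grip_force: 0.0
t: 20.7
tcp_pos: [0.4421, 0.1286, 0.0303]
ee_rot: [-2.341, -2.092, 0.007]
contact_force: [-1.1, 1.0, 0.5]
gripper_width: 0.701
grip_force: 0.0
t: 21.12
tcp_pos: [0.4446, 0.1291, 0.0344]
ee_rot: [2.343, 2.092, 0.003]
contact_force: [-0.2, 0.8, 0.6]
gripper_width: 0.5
grip_force: 0.0
t: 21.53
tcp_pos: [0.4445, 0.1291, 0.0342]
ee_rot: [2.342, 2.092, 0.002]
contact_force: [-0.9, -1.8, 6.2]
gripper_width: 0.4
grip_force: 39.0
```

```bash

python3 -m inch '0.2 0 0 5 0 0 0;0.2 0 0 25 0 0 0;0.2 0 0 40 0 0 0;0.2 0 0 40 0 0 0;0.2 0 0 30 0 0 0'
python3 -m inch '0.2 15 2 0 0 0 0;0.2 30 5 0 0 0 0;0.2 35 6 0 0 0 0;0.2 35 6 0 0 0 0;0.2 35 6 0 0 0 0'
python3 -m inch '0.2 22 4.6 0 0 0 0;0.2 8.5 2 0 0 0 0;0.2 0 0 0 0 0 0;0.2 0 0 0 0 0 0;0.2 0 0 0 0 0 0'
python3 -m inch '0.2 0 0 -15 0 0 0;0.2 0 0 -30 0 0 0;0.2 0 0 -30 0 0 0;0.2 0 0 -25 0 0 0;0.2 0 0 -10 0 0 0'
python3 -m inch '0.2 0 0 -5 0 0 0;0.2 0 0 -3 0 0 0;0.2 0 0 -2 0 0 0;0.2 0 0 0 0 0 0;0.2 0 0 0 0 0 0'
```

```text
t: 21.95
tcp_pos: [0.4437, 0.1294, 0.1761]
ee_rot: [2.342, 2.093, 0.002]
contact_force: [0.7, 0.3, -1.2]
gripper_width: 0.4
grip_force: 40.1
t: 22.37
tcp_pos: [0.5948, 0.1537, 0.1735]
ee_rot: [2.343, 2.092, -0.0]
contact_force: [0.9, -1.1, -0.4]
gripper_width: 0.398
grip_force: 40.2
t: 22.78
tcp_pos: [0.6224, 0.1604, 0.1731]
ee_rot: [-2.342, -2.093, 0.002]
contact_force: [0.7, -0.2, -1.3]
gripper_width: 0.396
grip_force: 40.2
t: 23.2
tcp_pos: [0.6206, 0.1592, 0.06]
ee_rot: [-2.341, -2.092, 0.009]
contact_force: [-0.6, -0.6, -1.3]
gripper_width: 0.4
grip_force: 40.2
t: 23.62
tcp_pos: [0.6249, 0.1609, 0.0545]
ee_rot: [2.342, 2.092, 0.003]
contact_force: [0.2, 0.5, -1.0]
gripper_width: 0.397
grip_force: 40.2
```

```bash

python3 -m inch '0.2 0 0 -2 0 0 0;0.2 0 0 -1.5 0 0 0;0.2 0 0 0 0 0 0;0.2 0 0 0 0 0 0;0.2 0 0 -0.7 0 0 0'
python3 -m inch '0.2 0 0 -0.6 0 0 0;0.2 0 0 0 0 0 0;0.2 0 0 -0.6 0 0 0;0.2 0 0 0 0 0 0;0.2 0 0 0 0 0 0'
```

```text
t: 24.03
tcp_pos: [0.6243, 0.1606, 0.0492]
ee_rot: [2.343, 2.093, 0.0]
contact_force: [-1.9, 0.5, 7.7]
gripper_width: 0.403
grip_force: 40.9
t: 24.45
tcp_pos: [0.6244, 0.1607, 0.0493]
ee_rot: [2.343, 2.092, 0.0]
contact_force: [-3.6, -2.6, 9.9]
gripper_width: 0.4
grip_force: 41.2
```

```bash

python3 -m inch '0.45 0 0 1 0 0 0;0.45 0 0 0 0 0 0;0.48 0 0 0 0 0 0;0.52 0 0 0 0 0 0;0.6 0 0 0 0 0 0'
python3 -m inch '0.65 0 0 5 0 0 0;0.65 0 0 25 0 0 0;0.65 0 0 40 0 0 0;0.65 0 0 40 0 0 0;0.65 0 0 35 0 0 0'
python3 -m inch '0.65 -15 -13 0 0 0 0;0.65 -28 -24 0 0 0 0;0.65 -28 -24 0 0 0 0;0.65 -28 -24 0 0 0 0;0.65 -28 -24 0 0 0 0'
python3 -m inch '0.65 -28 -24 0 0 0 0;0.65 -25 -20 0 0 0 0;0.65 -14.5 -13.5 0 0 0 0;0.65 0 0 0 0 0 0;0.65 0 0 0 0 0 0'
python3 -m inch '0.65 0 0 -20 0 0 0;0.65 0 0 -35 0 0 0;0.65 0 0 -25 0 0 0;0.65 0 0 -10 0 0 0;0.65 0 0 0 0 0 0'
python3 - <<'E'
from h import *
c,s=wrist("w9"); print(s["tcp_pos"],yaw(s),s["joints"])
E
```

```text
t: 24.87
tcp_pos: [0.6241, 0.1606, 0.0486]
ee_rot: [-2.343, -2.093, 0.0]
contact_force: [0.1, -0.3, 0.0]
gripper_width: 0.6
grip_force: 0.0
t: 25.28
tcp_pos: [0.6242, 0.1609, 0.1965]
ee_rot: [2.343, 2.093, 0.002]
contact_force: [1.1, 1.0, -0.5]
gripper_width: 0.65
grip_force: 0.0
t: 25.7
tcp_pos: [0.4957, 0.0507, 0.194]
ee_rot: [2.343, 2.093, 0.0]
contact_force: [-0.2, -0.4, -0.4]
gripper_width: 0.651
grip_force: 0.0
t: 26.12
tcp_pos: [0.4294, -0.0067, 0.1943]
ee_rot: [2.344, 2.09, 0.0]
contact_force: [0.8, 0.4, 0.9]
gripper_width: 0.653
grip_force: 0.0
t: 26.53
tcp_pos: [0.4289, -0.0049, 0.1021]
ee_rot: [-2.339, -2.093, 0.003]
contact_force: [-0.1, -0.2, -0.1]
gripper_width: 0.651
grip_force: 0.0
[ 0.4289 -0.0049  0.1021] -6.3586465736126785 [ 0.3244  0.3143 -0.5232  2.2056  0.2453  0.68   -0.4811]
```

View pics/w9.png

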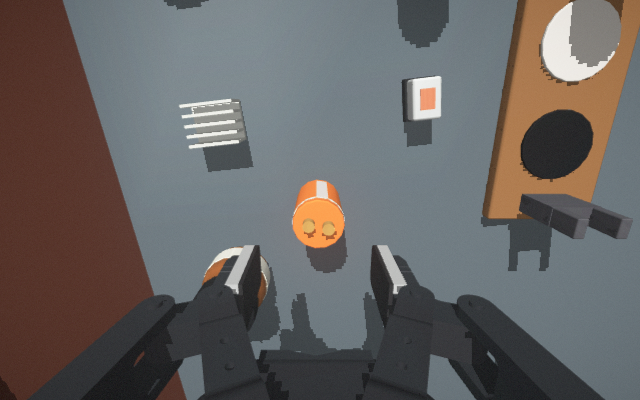

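Orange is centred ahead of the fingers at (318,220). The brown jar sits near the left finger at (237,280), so I check that clearance.

```bash
python3 - <<'E'
from h import *
c,s=wrist(); T=dict(np.load("top0.npz"));S=dict(np.load("side0.npz"))
p,t=blob(c,(4,120,40),(24,255,255),(285,175,355,255)); print(t,cyl(c,p,H["orange"]),s["tcp_pos"])
# jar: triangulate lid centre (top 338,275 ; side ~411,219)
P=[k["mtx"]@np.c_[k["R"],k["t"]] for k in(T,S)]
X=cv2.triangulatePoints(P[0],P[1],np.float32([[338],[275]]),np.float32([[411],[220]]));print("lid",(X[:3]/X[3]).T)
a=np.linspace(0,6.28,60); m=c["mtx"]
y=Rn.from_rotvec(s["ee_rot"]).as_matrix()[:,1]; print("finger-", s["tcp_pos"]-y*.05,y)
E
```

```text
[ 291  179   52   69 2314] (array([ 0.4282, -0.0073]), array([52.3893, 69.4019])) [ 0.4299 -0.0049  0.1035]
lid [[ 0.3592 -0.0657  0.05  ]]
finger- [0.3802 0.0006 0.1036] [ 0.9938 -0.111  -0.0017]
```

```bash

python3 -m inch '0.65 -1 -1.5 -15 0 0 0;0.65 0 0 -30 0 0 0;0.65 0 0 -20 0 0 0;0.65 0 0 -10 0 0 0;0.65 0 0 -6 0 0 0' 40
python3 -m inch '0.55 0 0 0 0 0 0;0.5 0 0 0 0 0 0;0.5 0 0 0 0 0 0;0.5 0 0 0 0 0 0;0.5 0 0 0 0 0 0'
python3 -m inch '0.2 0 0 0 0 0 0;0.2 0 0 0 0 0 0;0.2 0 0 0 0 0 0;0.2 0 0 0 0 0 0;0.2 0 0 0 0 0 0'
```

```text
t: 27.05
tcp_pos: [0.4295, -0.0072, 0.0229]
ee_rot: [2.342, 2.093, 0.001]
contact_force: [-0.0, 0.4, 0.2]
gripper_width: 0.653
grip_force: 0.0
t: 27.47
tcp_pos: [0.4293, -0.0075, 0.0235]
ee_rot: [2.342, 2.092, 0.002]
contact_force: [0.2, -0.5, -0.2]
gripper_width: 0.501
grip_force: 0.0
t: 27.88
tcp_pos: [0.4292, -0.0075, 0.0235]
ee_rot: [2.342, 2.092, 0.001]
contact_force: [-2.1, -0.8, 7.8]
gripper_width: 0.394
grip_force: 39.1
```

```bash

python3 -m inch '0.2 0 0 5 0 0 0;0.2 0 0 25 0 0 0;0.2 0 0 40 0 0 0;0.2 0 0 40 0 0 0;0.2 0 0 30 0 0 0'
python3 -m inch '0.2 15 8 0 0 0 0;0.2 30 15 0 0 0 0;0.2 35 18 0 0 0 0;0.2 35 18 0 0 0 0;0.2 35 18 0 0 0 0'
python3 -m inch '0.2 27 14 0 0 0 0;0.2 12 7 0 0 0 0;0.2 0 0 0 0 0 0;0.2 0 0 0 0 0 0;0.2 0 0 0 0 0 0'
python3 -m inch '0.2 0 0 -15 0 0 0;0.2 0 0 -30 0 0 0;0.2 0 0 -30 0 0 0;0.2 0 0 -25 0 0 0;0.2 0 0 -10 0 0 0'
python3 -m inch '0.2 0 0 -5 0 0 0;0.2 0 0 -3 0 0 0;0.2 0 0 -2 0 0 0;0.2 0 0 0 0 0 0;0.2 0 0 0 0 0 0'
```

```text
t: 28.3
tcp_pos: [0.4288, -0.007, 0.1656]
ee_rot: [2.342, 2.093, 0.002]
contact_force: [1.2, -0.4, -0.5]
gripper_width: 0.398
grip_force: 40.2
t: 28.72
tcp_pos: [0.5798, 0.0699, 0.1631]
ee_rot: [2.344, 2.092, -0.001]
contact_force: [-0.0, -0.4, -2.3]
gripper_width: 0.399
grip_force: 40.2
t: 29.13
tcp_pos: [0.6164, 0.0897, 0.1625]
ee_rot: [-2.343, -2.092, 0.003]
contact_force: [-0.2, -0.6, -1.5]
gripper_width: 0.394
grip_force: 40.2
t: 29.55
tcp_pos: [0.6143, 0.0884, 0.0496]
ee_rot: [-2.342, -2.09, 0.009]
contact_force: [-0.6, -0.7, -1.5]
gripper_width: 0.398
grip_force: 40.2
t: 29.97
tcp_pos: [0.6185, 0.0907, 0.0441]
ee_rot: [2.342, 2.092, 0.003]
contact_force: [0.3, 0.7, -0.7]
gripper_width: 0.393
grip_force: 40.2
```

```bash

python3 -m inch '0.2 -0.3 0.2 -2 0 0 0;0.2 0 0 -1.5 0 0 0;0.2 0 0 0 0 0 0;0.2 0 0 0 0 0 0;0.2 0 0 0 0 0 0'
python3 -m inch '0.2 0 0 -0.7 0 0 0;0.2 0 0 0 0 0 0;0.2 0 0 -0.5 0 0 0;0.2 0 0 0 0 0 0;0.2 0 0 0 0 0 0'
```

```text
t: 30.38
tcp_pos: [0.6174, 0.0908, 0.0393]
ee_rot: [-2.343, -2.093, -0.0]
contact_force: [0.9, -0.7, -1.6]
gripper_width: 0.398
grip_force: 40.2
t: 30.8
tcp_pos: [0.6175, 0.0908, 0.0386]
ee_rot: [2.343, 2.093, 0.0]
contact_force: [-2.6, -0.5, 5.4]
gripper_width: 0.4
grip_force: 40.9
```

```bash

python3 -m inch '0.45 0 0 0.5 0 0 0;0.45 0 0 0 0 0 0;0.48 0 0 0 0 0 0;0.52 0 0 0 0 0 0;0.6 0 0 0 0 0 0'
python3 -m inch '0.65 0 0 10 0 0 0;0.65 0 0 30 0 0 0;0.65 0 0 40 0 0 0;0.65 0 0 40 0 0 0;0.65 0 0 40 0 0 0'
python3 -m inch '0.65 -15 6 0 0 0 0;0.65 -30 13 0 0 0 0;0.65 -30 13 0 0 0 0;0.65 -30 13 0 0 0 0;0.65 -30 13 0 0 0 0'
python3 -m inch '0.65 -25 12 0 0 0 0;0.65 -10 4 0 0 0 0;0.65 0 0 0 0 0 0;0.65 0 0 0 0 0 0;0.65 0 0 0 0 0 0'
python3 - <<'E'
from h import *
c,s=wrist("w10"); np.savez("w10.npz",**c); print(s["tcp_pos"],yaw(s))
u,v=proj(c,[.445,.251,.03])[0].astype(int); print(u,v)
p,t=blob(c,(125,70,30),(155,255,255),(max(u-40,0),max(v-40,0),u+40,v+40)); print(t,cyl(c,p,H["purple"]))
E
```

```text
t: 31.22
tcp_pos: [0.6173, 0.0907, 0.0384]
ee_rot: [-2.343, -2.093, 0.0]
contact_force: [0.5, 0.4, 0.5]
gripper_width: 0.6
grip_force: 0.0
t: 31.63
tcp_pos: [0.6169, 0.0909, 0.201]
ee_rot: [-2.342, -2.093, -0.0]
contact_force: [1.4, -0.1, -0.6]
gripper_width: 0.653
grip_force: 0.0
t: 32.05
tcp_pos: [0.4809, 0.1493, 0.1993]
ee_rot: [2.343, 2.092, 0.001]
contact_force: [0.8, 1.5, 0.4]
gripper_width: 0.648
grip_force: 0.0
t: 32.47
tcp_pos: [0.4488, 0.1641, 0.199]
ee_rot: [2.344, 2.091, 0.002]
contact_force: [0.6, 0.3, -0.2]
gripper_width: 0.65
grip_force: 0.0
[0.4488 0.1641 0.199 ] -6.542895353733471
302 91
[281  73  37  39 967] (array([0.4425, 0.2502]), array([37.5349, 39.7034]))
```

View pics/w10.png

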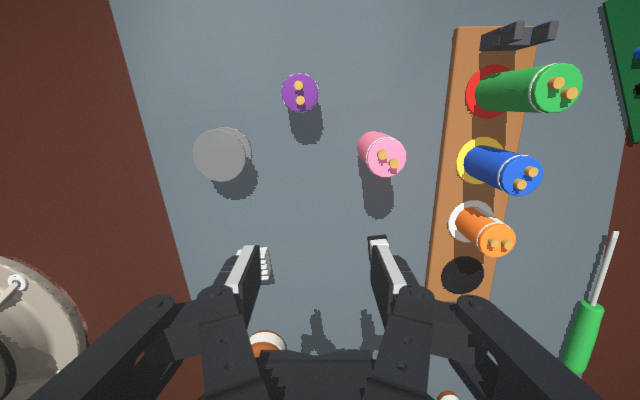

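Green, blue and orange stand centred on red, yellow and white. Purple is at (300,92) with its position confirmed, so I pick it.

```bash

python3 -m inch '0.65 -3 25 0 0 0 0;0.65 -3 35 0 0 0 0;0.65 0 26 0 0 0 0;0.65 0 0 -20 0 0 0;0.65 0 0 -30 0 0 0' 40
python3 -m inch '0.65 0 0 -35 0 0 0;0.65 0 0 -35 0 0 0;0.65 0 0 -30 0 0 0;0.65 0 0 -20 0 0 0;0.65 0 0 -10 0 0 0'
python3 -m inch '0.65 0 0 -5 0 0 0;0.55 0 0 -3 0 0 0;0.5 0 0 0 0 0 0;0.5 0 0 0 0 0 0;0.5 0 0 0 0 0 0'
```

```text
t: 32.93
tcp_pos: [0.4442, 0.254, 0.1503]
ee_rot: [2.342, 2.094, 0.011]
contact_force: [0.6, -0.5, -0.3]
gripper_width: 0.651
grip_force: 0.0
t: 33.35
tcp_pos: [0.441, 0.2493, 0.0154]
ee_rot: [-2.344, -2.09, 0.007]
contact_force: [-0.7, 0.5, 0.2]
gripper_width: 0.648
grip_force: 0.0
t: 33.77
tcp_pos: [0.4422, 0.2512, 0.0117]
ee_rot: [2.343, 2.092, 0.003]
contact_force: [0.2, 0.4, 0.3]
gripper_width: 0.498
grip_force: 0.0
```

```bash

python3 -m inch '0.5 0 -0.7 -2 0 0 0;0.2 0 0 0 0 0 0;0.2 0 0 0 0 0 0;0.2 0 0 0 0 0 0;0.2 0 0 0 0 0 0'
python3 -m inch '0.2 0 0 0 0 0 0;0.2 0 0 20 0 0 0;0.2 0 0 40 0 0 0;0.2 0 0 40 0 0 0;0.2 0 0 40 0 0 0'
python3 -m inch '0.2 0 0 20 0 0 0;0.2 12 -16 0 0 0 0;0.2 20 -28 0 0 0 0;0.2 22 -30 0 0 0 0;0.2 22 -30 0 0 0 0'
python3 -m inch '0.2 22 -30 0 0 0 0;0.2 22 -30 0 0 0 0;0.2 22 -30 0 0 0 0;0.2 16 -22 0 0 0 0;0.2 9 -12.5 0 0 0 0'
python3 -m inch '0.2 0 0 0 0 0 0;0.2 0 0 0 0 0 0;0.2 0 0 0 0 0 0;0.2 0 0 0 0 0 0;0.2 0 0 0 0 0 0'
```

```text
t: 34.18
tcp_pos: [0.4419, 0.25, 0.0093]
ee_rot: [2.343, 2.092, 0.001]
contact_force: [-1.1, -0.9, 6.8]
gripper_width: 0.394
grip_force: 39.6
t: 34.6
tcp_pos: [0.4405, 0.2498, 0.1499]
ee_rot: [-2.342, -2.093, 0.002]
contact_force: [1.2, 0.1, -0.9]
gripper_width: 0.393
grip_force: 40.0
t: 35.02
tcp_pos: [0.5178, 0.145, 0.169]
ee_rot: [2.341, 2.094, 0.001]
contact_force: [-0.4, 1.1, -0.4]
gripper_width: 0.399
grip_force: 40.0
t: 35.43
tcp_pos: [0.6099, 0.0171, 0.1682]
ee_rot: [2.347, 2.086, -0.001]
contact_force: [-0.3, 0.1, -0.4]
gripper_width: 0.398
grip_force: 40.0
t: 35.85
tcp_pos: [0.6077, 0.0234, 0.1688]
ee_rot: [-2.34, -2.096, -0.0]
contact_force: [-0.0, -1.1, -0.6]
gripper_width: 0.398
grip_force: 40.0
```

```bash

python3 -m inch '0.2 0.5 0 -15 0 0 0;0.2 0 0 -35 0 0 0;0.2 0 0 -35 0 0 0;0.2 0 0 -30 0 0 0;0.2 0 0 -15 0 0 0'
python3 -m inch '0.2 0 0 -7 0 0 0;0.2 0 0 0 0 0 0;0.2 0 0 0 0 0 0;0.2 0 0 0 0 0 0;0.2 0 0 0 0 0 0'
```

```text
t: 36.27
tcp_pos: [0.6061, 0.0221, 0.0351]
ee_rot: [-2.339, -2.093, 0.006]
contact_force: [0.1, 0.4, -1.3]
gripper_width: 0.395
grip_force: 40.0
t: 36.68
tcp_pos: [0.6101, 0.0219, 0.0333]
ee_rot: [2.342, 2.092, 0.004]
contact_force: [-0.4, -0.8, -0.4]
gripper_width: 0.395
grip_force: 40.0
```

```bash

python3 -m inch '0.2 -0.3 0 -3 0 0 0;0.2 0 0 -3 0 0 0;0.2 0 0 -1 0 0 0;0.2 0 0 0 0 0 0;0.2 0 0 0 0 0 0'
python3 -m inch '0.2 0 0 -0.6 0 0 0;0.2 0 0 0 0 0 0;0.2 0 0 -0.5 0 0 0;0.2 0 0 0 0 0 0;0.2 0 0 0 0 0 0'
```

```text
t: 37.1
tcp_pos: [0.6085, 0.0215, 0.0245]
ee_rot: [-2.343, -2.093, 0.0]
contact_force: [-0.3, -0.2, -0.5]
gripper_width: 0.393
grip_force: 40.1
t: 37.52
tcp_pos: [0.6086, 0.0215, 0.0243]
ee_rot: [2.343, 2.092, -0.0]
contact_force: [-2.7, -1.3, 8.1]
gripper_width: 0.401
grip_force: 40.9
```

Contact made. Release, retreat, and look from above.

```bash

python3 -m inch '0.45 0 0 0.5 0 0 0;0.45 0 0 0 0 0 0;0.48 0 0 0 0 0 0;0.52 0 0 0 0 0 0;0.6 0 0 0 0 0 0'
python3 -m inch '0.65 0 0 10 0 0 0;0.65 0 0 30 0 0 0;0.65 0 0 40 0 0 0;0.65 0 0 40 0 0 0;0.65 0 0 40 0 0 0'
python3 -m inch '0.65 -15 -10 10 0 0 0;0.65 -25 -15 10 0 0 0;0.65 -25 -15 0 0 0 0;0.65 -25 -15 0 0 0 0;0.65 -25 -15 0 0 0 0'
python3 -m inch '0.65 0 -20 0 0 0 0;0.65 0 -20 0 0 0 0;0.65 0 0 0 0 0 0;0.65 0 0 0 0 0 0;0.65 0 0 0 0 0 0'
python3 - <<'E'
from h import *
from station import optics
c,s=wrist(); T=optics.capture("top"); print(s["tcp_pos"])
D=dict(green=(.6332,.2301),blue=(.6250,.1607),orange=(.6176,.0913),purple=(.6094,.0217))
for n,d in D.items():
  for k,nm in((c,"w"),(T,"t")):
    u,v=proj(k,[*d,.015+H[n]*.6])[0].astype(int); r=45 if nm=="w" else 14
    try:
        p,t=blob(k,(HUE[n][0]-6,110,30),(HUE[n][1]+6,255,255),(max(u-r,0),max(v-r,0),u+r,v+r)); x,m=cyl(k,p,H[n],.015); print(n,nm,x-d,t[2:4],m)
    except Exception as e: print(n,nm,"hidden")
a=cv2.resize(c["img"][:,:,::-1],None,fx=.6,fy=.6); b=cv2.resize(T["img"][120:300,180:490,::-1],(400,240))
cv2.imwrite("pics/fin.png",np.hstack([a,b]))
E
```

```text
t: 37.93
tcp_pos: [0.6085, 0.0216, 0.0238]
ee_rot: [-2.343, -2.093, 0.0]
contact_force: [-0.2, 0.6, -0.5]
gripper_width: 0.6
grip_force: 0.0
t: 38.35
tcp_pos: [0.6081, 0.0218, 0.1863]
ee_rot: [-2.342, -2.093, 0.0]
contact_force: [1.2, -0.2, -0.3]
gripper_width: 0.652
grip_force: 0.0
t: 38.77
tcp_pos: [0.4924, -0.0489, 0.2048]
ee_rot: [2.342, 2.092, 0.001]
contact_force: [-0.5, -0.4, -0.8]
gripper_width: 0.65
grip_force: 0.0
t: 39.18
tcp_pos: [0.4937, -0.0878, 0.2045]
ee_rot: [2.342, 2.093, 0.001]
contact_force: [-0.1, -0.2, -0.4]
gripper_width: 0.648
grip_force: 0.0
[ 0.4937 -0.0878  0.2045]
green w hidden
green t [0.0029 0.0014] [23 18] [24.3312 20.3578]
blue w hidden
blue t [0.0017 0.0011] [19 17] [20.3499 18.8097]
orange w [-0.0136 -0.076 ] [ 69 117] [60.3531 51.3371]
orange t [0.0018 0.0033] [28 28] [17.3996 17.4624]
purple w [0.002  0.0016] [41 44] [53.2709 49.005 ]
purple t [0.0019 0.0016] [14 14] [15.3179 16.2354]
```

View pics/fin.png

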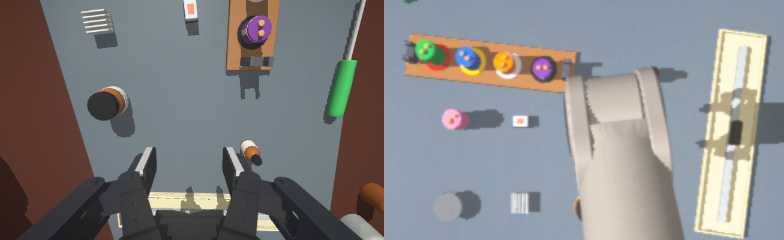

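All four caps stand on their discs with offsets of 1–2 mm, about the camera bias. The bar lies inside the tray with its grip up. Handing in.

```bash
python3 -c "
from station import arm
print(arm.finish_job())"
```

```text
the job is handed in; nothing more can be done
None
```

The job is handed in at about 39 s of the 141 s allowed: the bar lies in the tray with its grip up, and green, blue, orange and purple stand on the red, yellow, white and black discs, each roughly 1–2 mm from centre by the cameras (orange judged by eye in the final picture).

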